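Bring the hex-nut jar to the front of the pull-out carousel and hold it

TASK

Pull the jar carousel's tray out from under the clear riser to its front stop, then turn the carousel until the jar with the big hex nut on its lid stands at the front, in line with the middle of the pull bar. The turntable runs freely, so finish with a firm grip on the carousel, not letting go, and keep it still there so that I can unscrew that jar's lid to refill it. Leave the dish, spool, caliper case and magnetic base where they are.

Things in the scene. Friction and masses are not known exactly. Their poses are not given: they have to be found in the camera images.
- pullout: Fixed base on the cart shelf, 236 mm wide, 28 mm high. Origin on the shelf surface under the carousel's axis when the tray is fully out. x to the back along the runners, z up; the front is -x. Clear riser shelf over its rear: top plate 185 to 191 mm above the shelf, 248 mm wide, from x = 85 to 230 mm, on two side walls, open at front and back.
- tray (a joint): Slide of the tray in m: 0 pushed in, 0.12 fully out against the front stop (moves along the base's -x). About 3 N of friction plus 6 N per m/s; stays where it is left. Starts at 0 to 0.03, with the carousel's knob under the riser.
- pull_bar (a point): Middle of the tray's steel pull bar: round, 10 mm thick, 120 mm long, along the base's y, 68 mm above the shelf, 159 mm in front of the carousel's axis; moves with the tray. Two 8 mm stems, 48 mm either side of its middle, hold it 40 mm in front of the grey tray front (236 mm wide, top edge 84 mm above the shelf). Free above and below.
- turntable (a joint): Angle of the carousel on the tray in rad, counterclockwise from above: 0 (or any whole turn) when the hex-nut jar is straight at the front. No stops. Free-running bearing, friction 0.03 N m: stays where it is left, but any touch turns it. Starts at 0.7 to 5.58.
- carousel: Grey plate, 190 mm diameter, with five equal jars snapped in (they do not come out), centres 68 mm from the axis, lid tops 82 mm above the shelf. Each lid carries a sample: big hex nut, flat corner bracket, bolt lying flat, two screws lying flat, wing nut (to 96 mm). Central post with a round knob. Origin on the axis at shelf level; -x points to the hex-nut jar, z up.
- nut_jar (a point): Top middle of the big steel hex nut (36 mm across flats, 18 mm high, fixed) on the lid of the hex-nut jar: 68 mm from the carousel's axis, 100 mm above the shelf. The only thick hexagonal nut on a lid.
- knob (a point): Centre of the carousel's round black knob on the axis: 36 mm diameter, from 134 to 168 mm above the shelf, this point at 151 mm; can be gripped from above at any yaw. It turns with the carousel and moves with the tray.
- dish: White ceramic dish of hex nuts, 100 mm diameter, 26 mm high, stands loose beside the pull-out. Leave alone. Origin at the centre of its underside.
- spool: Teal plastic spool standing on end, 70 mm diameter, 55 mm high, loose beside the pull-out. Leave alone. Origin at the centre of its underside.
- caliper_case: Closed grey hard case for calipers, 240 x 90 x 29 mm, with a black latch, loose. Leave alone. Origin at the centre of its underside, x along its length.
- magnetic_base: Grey magnetic base with a dial and a short rod, on a 110 x 110 mm steel plate, 75 mm high in all, loose. Leave alone. Origin at the centre of the plate's underside.

How it is judged:
By the outcome, as a careful person would: the job done as asked, in the order asked, and still so for the second after the job is handed in, while the arm keeps its last pose, push and grip.
It also fails if it takes over 61 s, if anything falls off the work surface, if the arm or the gripper's body presses on something with over 40 N, if the wrist force passes 120 N, or if a joint passes its speed limit or range.

ROBOT

A 6-joint arm with a two-finger parallel gripper is mounted at the origin on the work surface. World frame = base frame: x ahead of the robot, y to its left, z up, the work surface at z = 0. Lengths are in m, angles in rad, forces in N, time in s.
With the tool pointing down it reaches from about 0.425 to 0.95 m from the base axis. Payload 3.5 kg.
Tool frame: the origin (TCP) lies midway between the tips of the shut fingers; the grasp point (between the pads) lies 19 mm behind it (ctrl.pinch_z is the distance from the TCP to the grasp point, in m); z points along the fingers, y is the line along which they close (so a half turn about z gives the same grasp; the last joint's range is limited). The gripper opens to 85 mm and grips with 20 to 120 N. Pads are 22 mm wide; open, the fingers measure 114 mm over their backs; the gripper's body (76 mm by 85 mm) begins 54 mm behind the grasp point. The pads swing forward as they close: fully open they stand 13 mm farther back than shut.
Start: joints at [-1.442, 0.286, 1.577, -0, 1.279, -0.15], TCP at [0.186, -0.649, 0.193] pointing down, gripper open.
Joint ranges: [-2.77, 2.77], [-0.9, 2.22], [0.21, 2.48], [-1.53, 4.67], [0.24, 2.81], [-2.84, 2.84]. Speed limits (rad/s): [2.79, 2.79, 3.14, 3.14, 3.14, 3.14].

INTERFACE

Orientations are given as a unit quaternion [x, y, z, w].
In Python, from plant import get_state, viewer, sign_off, ctrl gives the robot as it stands. The module is installed in compiled form; this text tells all that it offers.
- The arm moves only by the shell command python3 -m handwheel 'ROWS' [FORCE]. ROWS is JSON, a list that holds one entry, the list of rows, each a list of 5 numbers: the finger opening in m, from 0 to 0.0854, then the shift along the tool's x, y, z in m, then the turn about the tool's z in degrees. In form: [[[claw, x, y, z, spin], ...]]. A call has 1 to 12 rows; each row shifts and turns the commanded pose from where the row before left it, along the tool's axes as they then stand; what a row does not reach is not made up. A row lasts 1/12 s, in which the tool goes at most 41.7 mm and 7.16 degrees, less where a joint would pass 70% of its speed; a pose out of reach is approached as far as the arm can. A call is refused whole if a number of a shift passes 0.0417 or a number of a turn 7.16, either way. A call with a gripper value outside its range is refused whole. The fingers move at their own pace and stop on an object; FORCE is the grip in N (left out, the last holds). Time passes only in rows, so rows that do not move let the fingers close. It gives the time, the measured TCP pose, the force, the opening and the grip force at its end, in the units of the state.
- get_state(): the state, without advancing time (a new reading comes with each control period).
- viewer.read_camera(name): name is "scene" or "top" or "wrist"; returns the picture (384x512x3 uint8, blue, green, red); there is no depth.
- viewer.camera_params(name): a dict with "fov_y" (degrees; the focal length in pixels is half the picture's height over the tangent of half this angle, whatever the lens; pixels are square), "cx", "cy" (the principal point, pixels), "xyz" and "attitude" of the camera in the world; the wrist camera has in their place "hand_eye" (4x4, takes a point from camera to tool coordinates, whose origin is the TCP and whose axes are the flange's). Camera axes: x right, y up, looking along -z (the intrinsics and any distortion apply to the point x, -y, -z); pixel columns grow to the right and rows downward; lengths in m; the calibration is good to about 2 mm. A picture is of the moment at which its call begins: read the wrist's pose just before it. camera_params takes no time and is no camera call.
- sign_off(): hands the job in; it is judged then, once.
Trained networks look in the newest picture that a camera, given by its name, has taken for a name from the list of things; names that differ only in an ending like _2 or _b are one class to them, and where a whole thing is asked for, a point or a joint stands for the part that bears it (a point fixed in the world has none). Each returns a list of dicts, best first, with "confidence" (0 to 1); they miss things now and then, are a little off and sometimes report something else, mostly with a low value. They report only what shows in the picture. A call takes as long as a camera call.
- viewer.look_for(camera, name): "extent" ([left, top, width, height] as shares, 0 to 1, of the picture: columns of its width, rows of its height, round what is visible of it).
- viewer.outline_of(camera, name): "mask" (384x512 bool, what is visible of it) and "extent" ([left, top, width, height] as shares, 0 to 1, of the picture: columns of its width, rows of its height, round what is visible of it).
- viewer.pinpoint(camera, name): "xy" ([column, row] as shares, 0 to 1, of the picture: columns of its width, rows of its height: a listed point, or the origin of a listed thing).
The state is a dict: "time": time; "qpos": joint angles; "dq": joint speeds; "joint_efforts": joint torques, N m; "eef_pos": TCP position; "tcp_rot": TCP orientation; "contact_force": force on the tool from outside, world axes, zero at the start; "wrist_torque": the same for the moment, N m; "opening": opening from 0.0 (shut) to 1.0 (fully open); "finger_force": force on a finger pad.
Only numpy, scipy, OpenCV 4.12 (cv2) and the standard library are available. Lean on these libraries where they do the work, as an engineer would, in place of code of your own. Each camera call takes 0.05 s, during which the arm holds its last target. There are 200 camera calls.

## Working session

There is one attempt and no reset: what is moved stays moved. The work goes in short steps, Python scripts to look and compute and a shell command to move; the robot and the scene stay as the last step left them, time stands still between calls to the robot, and variables do not carry over. Pictures are saved under pics/ and viewed, at most 10 in all, crops included, and the job is handed in when it is done.

```bash
mkdir -p pics
cat > h.py <<'E'
import numpy as np, cv2
from scipy.spatial.transform import Rotation as R
from plant import get_state, viewer, sign_off, ctrl
def cam(name):
    p=viewer.camera_params(name); s=get_state()
    if 'hand_eye' in p:
        T=np.eye(4);T[:3,:3]=R.from_quat(s['tcp_rot']).as_matrix();T[:3,3]=s['eef_pos']
        M=T@np.array(p['hand_eye'])
    else:
        M=np.eye(4);a=np.array(p['attitude'])
        M[:3,:3]=R.from_quat(a).as_matrix() if a.size==4 else a
        M[:3,3]=p['xyz']
    return p,M
def ray(p,M,u,v):
    f=192/np.tan(np.radians(p['fov_y'])/2)
    k=p.get('distortion',p.get('dist',None))
    d=np.array([(u-p['cx'])/f,-(v-p['cy'])/f,-1.])
    return M[:3,3],M[:3,:3]@d
def at_z(p,M,u,v,z):
    o,d=ray(p,M,u,v); return o+d*(z-o[2])/d[2]
def proj(p,M,X):
    f=192/np.tan(np.radians(p['fov_y'])/2)
    c=M[:3,:3].T@(np.array(X)-M[:3,3]); return p['cx']+f*c[0]/-c[2],p['cy']-f*c[1]/-c[2]
E
python3 - <<'E'
from h import *
a=[]
for n in ['scene','top']:
    a.append(viewer.read_camera(n)); print(n,viewer.camera_params(n))
    for k in ['pull_bar','nut_jar','knob','pullout','carousel','dish','spool','caliper_case','magnetic_base']:
        r=viewer.pinpoint(n,k)
        print(k,[(round(q['confidence'],2),np.round(np.array(q['xy'])*[512,384],1)) for q in r[:2]])
print(viewer.camera_params('wrist'))
cv2.imwrite('pics/a.png',a[0]);cv2.imwrite('pics/b.png',a[1]);print(get_state(),ctrl.pinch_z)
E
```

```text
scene {'fov_y': 57.02464652556421, 'cx': 256.6403310303288, 'cy': 191.6794228053104, 'xyz': array([ 0.98148158, -0.01957004,  0.74719864]), 'attitude': array([0.20875882, 0.19537155, 0.63624221, 0.71655116])}
pull_bar [(0.56, array([288.6, 196.1]))]
nut_jar [(0.55, array([330.6, 225.9]))]
knob []
pullout [(0.55, array([332.9, 226.4]))]
carousel []
dish [(0.62, array([203.1, 207.4]))]
spool [(0.66, array([349.3, 147.2]))]
caliper_case [(0.89, array([402.7, 239.4]))]
magnetic_base [(0.82, array([202.9, 267.9]))]
top {'fov_y': 42.066310531677125, 'cx': 259.8318070245156, 'cy': 187.42149528908664, 'xyz': array([0.48696809, 0.03783001, 1.4972962 ]), 'attitude': array([-0.01765102,  0.03329129,  0.71498285, -0.69812581])}
pull_bar [(0.71, array([227.4, 196. ]))]
nut_jar [(0.75, array([200. , 165.2]))]
knob [(0.65, array([211.3, 138.6])), (0.4, array([297.8, 208.6]))]
pullout [(0.97, array([223.3, 180.8]))]
carousel [(0.55, array([217.6, 145.8]))]
dish [(0.73, array([297.4, 207.5]))]
spool [(0.76, array([159.2, 268.5]))]
caliper_case [(0.82, array([140.2, 167.6])), (0.74, array([201.9, 165.
[... 514 characters left out ...]
[-1.44198184e+00,  2.86303017e-01,  1.57671389e+00,  2.31091635e-05,
        1.27857051e+00, -1.50014714e-01]), 'dq': array([-1.16676320e-03, -1.79137225e-03, -1.17115929e-03, -3.89096371e-05,
        5.78817465e-05,  8.01110805e-05]), 'joint_efforts': array([-5.33918883e-04, -4.05976045e+01, -2.92944556e+01, -1.66323330e-04,
        5.77874653e-04,  6.39468894e-06]), 'eef_pos': array([ 0.18580402, -0.64891161,  0.19271532]), 'tcp_rot': array([9.90297977e-01, 1.38960124e-01, 1.10363707e-05, 2.73432399e-06]), 'contact_force': array([ 0.29434324, -0.1869235 , -0.07628031]), 'wrist_torque': array([-0.01034022, -0.00419348, -0.03839493]), 'finger_force': 0.0, 'opening': 0.999262013140334} 0.0187
```

View pics/a.png

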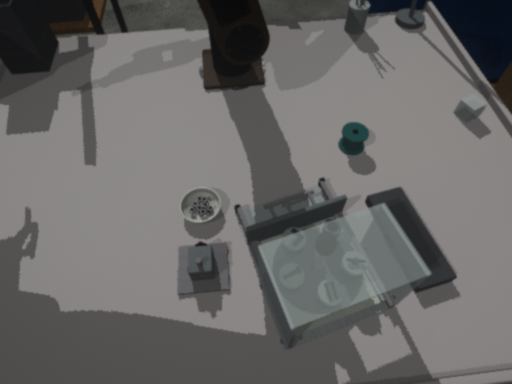

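View pics/b.png

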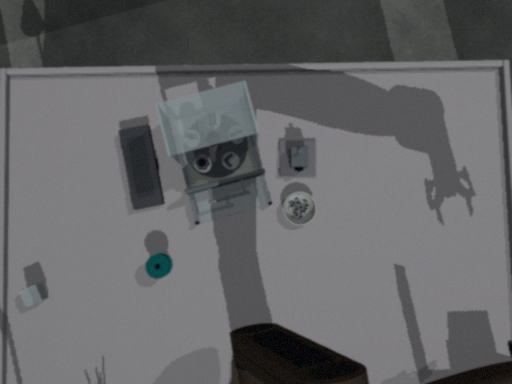

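The scene view shows the pull-out with the riser over it and the bar facing the robot. The top view puts the tray front near (225,183), the hex-nut jar near (203,162), the dish at (298,208) and the spool at (159,266). I'll measure these.

Run:
```python
from h import *
im=viewer.read_camera('top');p,M=cam('top')
print(M[:3,:3])
r=lambda u,v,z:np.round(at_z(p,M,u,v,z),4)
print('bar',r(227.4,196,.068),'knob',r(211.3,138.6,.151),'nut',r(200,165.2,.1),'dish',r(297.4,207.5,0),'runner ends',r(197,221,.02),r(269,203,.02),'riser',r(158,103,.191),r(247,83,.191),r(169,155,.191),r(257,133,.191))
for k in ['pull_bar','tray']:
    for q in viewer.outline_of('top',k)[:1]:
        v,u=np.nonzero(q['mask']); print(k,q['confidence'],q['extent'],len(u),cv2.minAreaRect(np.c_[u,v].astype(np.float32)))
c=im[70:235,110:320];c=cv2.resize(c,None,fx=3.6,fy=3.6,interpolation=cv2.INTER_CUBIC)
c=cv2.convertScaleAbs(c,alpha=1.6,beta=10)
cv2.imwrite('pics/c.png',c)
```

```text
[[-0.02461758  0.99712072 -0.07172337]
 [-0.99947122 -0.02302408  0.02296013]
 [ 0.02124266  0.07225067  0.99716026]]
bar [0.5673 0.0984 0.068 ] knob [0.7198 0.1354 0.151 ] nut [0.6539 0.1721 0.1   ] dish [ 0.5316 -0.108   0.    ] runner ends [0.4984 0.1913 0.02  ] [ 0.5464 -0.0222  0.02  ] riser [0.8109 0.2715 0.191 ] [0.8604 0.0351 0.191 ] [0.6718 0.2441 0.191 ] [0.7253 0.0117 0.191 ]
pull_bar 0.87 [0.3512, 0.3578, 0.1629, 0.1721] 3254 ((220.722412109375, 170.97679138183594), (56.999996185302734, 83.63998413085938), 73.73979187011719)
tray 0.65 [0.3531, 0.363, 0.1633, 0.1583] 3188 ((221.4266357421875, 170.77760314941406), (56.865211486816406, 80.74703979492188), 76.50426483154297)
```

View pics/c.png

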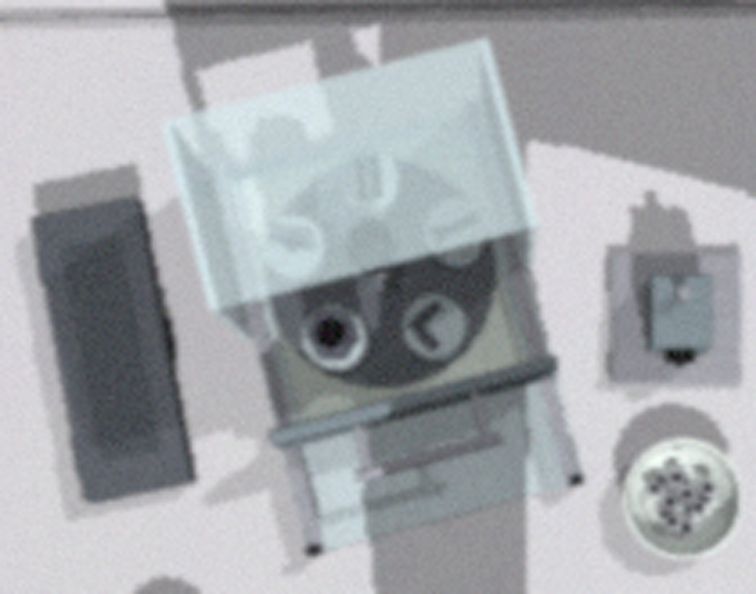

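Found: yaw about 12.5°, bar at about (0.567, 0.098), hex nut front-left about 43° off. I'll move above the bar and work out the rows first.

```bash
cat >> h.py <<'E'
def rows(dxyz,spin,n,claw):
    """n equal rows in the tool axes that shift by dxyz (world) and spin by degrees"""
    Rm=R.from_quat(get_state()['tcp_rot']);out=[]
    for i in range(n):
        s=Rm.inv().apply(np.array(dxyz)/n)
        out.append([claw]+[round(float(v),4) for v in s]+[round(spin/n,2)])
        Rm=Rm*R.from_euler('z',spin/n,degrees=True)
    return out
E
python3 - <<'E'
from h import *
s=get_state();print(rows(np.array([.567,.098,.165])-s['eef_pos'],-86.5*24/24,22,.03))
E
```

```text
[[0.03, 0.026, -0.0279, 0.0013, -3.93], [0.03, 0.0279, -0.026, 0.0013, -3.93], [0.03, 0.0296, -0.0241, 0.0013, -3.93], [0.03, 0.0311, -0.022, 0.0013, -3.93], [0.03, 0.0326, -0.0198, 0.0013, -3.93], [0.03, 0.0339, -0.0175, 0.0013, -3.93], [0.03, 0.035, -0.0151, 0.0013, -3.93], [0.03, 0.0359, -0.0127, 0.0013, -3.93], [0.03, 0.0367, -0.0102, 0.0013, -3.93], [0.03, 0.0373, -0.0077, 0.0013, -3.93], [0.03, 0.0378, -0.0051, 0.0013, -3.93], [0.03, 0.038, -0.0025, 0.0013, -3.93], [0.03, 0.0381, 0.0001, 0.0013, -3.93], [0.03, 0.038, 0.0027, 0.0013, -3.93], [0.03, 0.0377, 0.0053, 0.0013, -3.93], [0.03, 0.0373, 0.0079, 0.0013, -3.93], [0.03, 0.0367, 0.0105, 0.0013, -3.93], [0.03, 0.0359, 0.0129, 0.0013, -3.93], [0.03, 0.0349, 0.0154, 0.0013, -3.93], [0.03, 0.0337, 0.0177, 0.0013, -3.93], [0.03, 0.0324, 0.02, 0.0013, -3.93], [0.03, 0.031, 0.0222, 0.0013, -3.93]]
```

```bash
python3 -m handwheel '[[[0.03,0.026,-0.028,0.001,-3.93],[0.03,0.028,-0.026,0.001,-3.93],[0.03,0.030,-0.024,0.001,-3.93],[0.03,0.031,-0.022,0.001,-3.93],[0.03,0.033,-0.020,0.001,-3.93],[0.03,0.034,-0.017,0.001,-3.93],[0.03,0.035,-0.015,0.001,-3.93],[0.03,0.036,-0.013,0.001,-3.93],[0.03,0.037,-0.010,0.001,-3.93],[0.03,0.037,-0.008,0.001,-3.93],[0.03,0.038,-0.005,0.001,-3.93],[0.03,0.038,-0.002,0.001,-3.93]]]'
python3 - <<'E'
from h import *
s=get_state();print(rows(np.array([.567,.098,.165])-s['eef_pos'],-39.3,10,.03))
E
```

```text
time: 2.15
eef_pos: [0.3957, -0.2395, 0.1811]
tcp_rot: [0.851, 0.525, 0.0, 0.001]
contact_force: [0.2, 0.0, 0.1]
opening: 0.351
finger_force: 0.0
[[0.03, 0.0378, 0.0001, 0.0016, -3.93], [0.03, 0.0378, 0.0027, 0.0016, -3.93], [0.03, 0.0375, 0.0053, 0.0016, -3.93], [0.03, 0.037, 0.0079, 0.0016, -3.93], [0.03, 0.0364, 0.0104, 0.0016, -3.93], [0.03, 0.0356, 0.0129, 0.0016, -3.93], [0.03, 0.0346, 0.0153, 0.0016, -3.93], [0.03, 0.0335, 0.0176, 0.0016, -3.93], [0.03, 0.0322, 0.0199, 0.0016, -3.93], [0.03, 0.0308, 0.022, 0.0016, -3.93]]
```

```bash
python3 -m handwheel '[[[0.03,0.038,0.0,0.0015,-3.93],[0.03,0.038,0.003,0.0015,-3.93],[0.03,0.0375,0.005,0.0015,-3.93],[0.03,0.037,0.008,0.0015,-3.93],[0.03,0.036,0.010,0.0015,-3.93],[0.03,0.035,0.013,0.0015,-3.93],[0.03,0.034,0.015,0.0015,-3.93],[0.03,0.033,0.018,0.0015,-3.93],[0.03,0.030,0.020,0.0015,-3.93],[0.03,0.02,0.015,0.0015,-3.93],[0.03,0,0,0,0]]]'
python3 - <<'E'
from h import *
s=get_state();print(s['eef_pos'],s['tcp_rot'],s['opening'],s['qpos'])
im=viewer.read_camera('wrist');p,M=cam('wrist');cv2.imwrite('pics/d.png',im)
for k in ['pull_bar','nut_jar','knob']:
    for q in viewer.pinpoint('wrist',k)[:2]:
        u,v=np.array(q['xy'])*[512,384]; print(k,q['confidence'],u,v,at_z(p,M,u,v,{'pull_bar':.068,'nut_jar':.1,'knob':.151}[k]))
E
```

```text
time: 3.07
eef_pos: [0.5636, 0.0841, 0.1656]
tcp_rot: [0.624, 0.782, 0.001, -0.0]
contact_force: [-0.3, -0.0, 0.8]
opening: 0.351
finger_force: 0.0
[0.56358581 0.08408273 0.16559499] [ 6.23862024e-01  7.81534070e-01  8.11376213e-04 -1.21835822e-04] 0.35117116242366464 [-3.06527057e-02  7.94365169e-02  1.86550111e+00  1.55262748e-03
  1.19587742e+00 -2.54667289e-01]
pull_bar 0.63 256.2048 172.30079999999998 [0.56285166 0.08999292 0.068     ]
pull_bar 0.46 483.4816 196.10880000000003 [0.79345654 0.11615335 0.068     ]
nut_jar 0.58 389.888 123.18719999999999 [0.66045435 0.16302063 0.1       ]
knob 0.77 481.0752 193.1904 [0.71704383 0.12960619 0.151     ]
```

View pics/d.png

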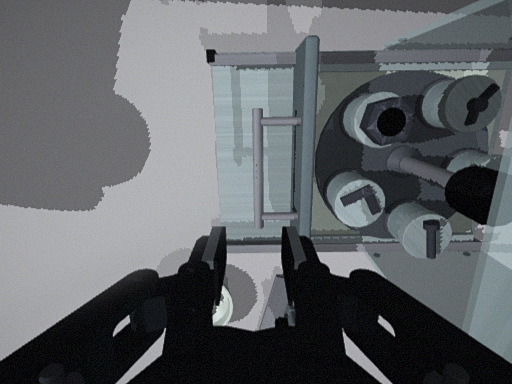

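The wrist view shows the bar between (258,110) and (260,227). The hex nut is at (390,122), the knob lies under the riser edge at (480,195), and the fingers are parallel to the bar. I'll descend and grip.

```bash
python3 -m handwheel '[[[0.03,0.009,0.0036,0.0,0],[0.03,0,0,0.025,0],[0.03,0,0,0.030,0],[0.03,0,0,0.030,0],[0.03,0,0,0.025,0],[0.03,0,0,0.005,0],[0.03,0,0,0,0],[0,0,0,0,0],[0,0,0,0,0],[0,0,0,0,0],[0,0,0,0,0],[0,0,0,0,0]]]' 60
```

```text
time: 4.27
eef_pos: [0.5647, 0.0898, 0.052]
tcp_rot: [0.626, 0.78, 0.001, 0.001]
contact_force: [-0.6, -0.8, -0.1]
opening: -0.002
finger_force: 0.0
```

Run:
```python
from h import *
s=get_state();print(s['eef_pos'],s['tcp_rot'],s['opening'],s['finger_force'])
im=viewer.read_camera('wrist');cv2.imwrite('pics/e.png',im)
p,M=cam('wrist');print('TCP in image',proj(p,M,s['eef_pos']))
```

```text
[0.56471317 0.08983217 0.05202714] [6.26390330e-01 7.79508737e-01 7.07377624e-04 8.84661696e-04] -0.002077818969789241 0.0
TCP in image (np.float64(255.05454989735105), np.float64(217.69889563837629))
```

View pics/e.png

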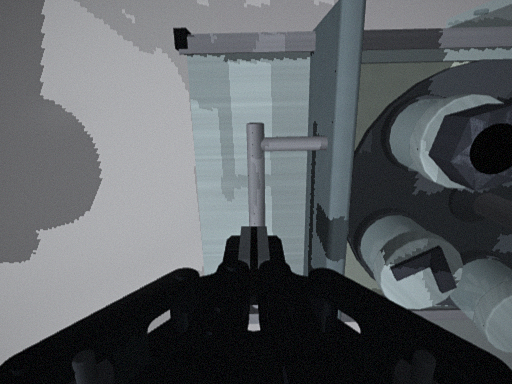

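The fingers shut on nothing: in this view the bar, at column 257, runs underneath the fingertips at (254,232). I'll triangulate its height.

Run:
```python
from h import *
from scipy.optimize import least_squares
def W(pos,q):
    p=viewer.camera_params('wrist');T=np.eye(4);T[:3,:3]=R.from_quat(q).as_matrix();T[:3,3]=pos;return p,T@p['hand_eye']
d=W([.563586,.084083,.165595],[.62386,.78153,.00081,-.00012]); s=get_state(); e=W(s['eef_pos'],s['tcp_rot'])
t=cam('top')
def tri(n,obs):
    f=lambda X:np.concatenate([np.subtract(proj(*c,X),o) for c,o in obs])
    r=least_squares(f,[.57,.1,.06]);print(n,np.round(r.x,4),np.round(r.fun,1))
tri('bar end',[(d,(258,109)),(e,(256,123))])
tri('stem',[(d,(262,121)),(e,(260,144))])
tri('runner tip',[(d,(211,56)),(e,(181,39))])
tri('tray corner',[(d,(313,37)),(t,(110+275/3.6,70+435/3.6))])
tri('nut',[(d,(390,122)),(e,(494,148))])
```

```text
bar end [0.5519 0.1509 0.0509] [-0.4 -0.   0.2  0. ]
stem [0.5567 0.1412 0.0671] [-1.5  0.   0.9 -0. ]
runner tip [0.4956 0.1896 0.0342] [-0.1  0.1  0.1 -0.1]
tray corner [0.5799 0.2122 0.1057] [ 0.2  0.2 -0.6  0.9]
nut [0.6619 0.1668 0.0982] [ 0.2 -0.6 -0.1  0.3]
```

```bash
python3 - <<'E'
from h import *
from scipy.optimize import least_squares
def W(pos,q):
    p=viewer.camera_params('wrist');T=np.eye(4);T[:3,:3]=R.from_quat(q).as_matrix();T[:3,3]=pos;return p,T@p['hand_eye']
d=W([.563586,.084083,.165595],[.62386,.78153,.00081,-.00012]); s=get_state(); e=W(s['eef_pos'],s['tcp_rot'])
im1=cv2.imread('pics/d.png');im2=cv2.imread('pics/e.png')
g=lambda im,r:im[r,235:285].mean(1).astype(int)
print(g(im1,190));print(g(im2,190)[:])
print(im1[100:116,258].mean(1).astype(int),im1[220:236,260].mean(1).astype(int),im2[112:132,256].mean(1).astype(int))
yw=np.radians(12.8);Y=np.array([-np.sin(yw),np.cos(yw),0])
for z in (.04,.05,.06,.068):
  f=lambda m:np.concatenate([np.subtract(proj(*d,np.r_[m,z]+.06*Y),(258,109)),np.subtract(proj(*d,np.r_[m,z]-.06*Y),(260,227))])
  r=least_squares(f,[.56,.09]);print(z,r.x,r.fun.round(1),'e end',proj(*e,np.r_[r.x,z]+.06*Y))
E
python3 -m handwheel '[[[0.0854,0,0,-0.002,0],[0.0854,0,0,0,0]]]'
python3 - <<'E'
from h import *
im=viewer.read_camera('scene');print(viewer.pinpoint('scene','pull_bar'))
cv2.imwrite('pics/f.png',cv2.convertScaleAbs(cv2.resize(im[120:320,180:400],None,fx=2.7,fy=2.7,interpolation=cv2.INTER_CUBIC),alpha=1.5))
E
```

```text
[172 174 171 173 171 168 164 172 168 169 170 166 169 168 167 169 169 173
 144 137 153 148 146 142 124 109  90  85 119 176 173 168 167 171 144 141
 144 141 147 145 145 140 140 142 144 144 144 140 143 141]
[163 161 160 161 162 158 163 156 158 159 163 162 160 126 122 131 136 139
 131 129 126 118 130 123 113 101  94  84  73  80 165 166 162 157 162 161
 133 134 133 134 135 136 138 136 138 134 136 136 135 135]
[174 171 172 174 173 167 169 169 130 119 127 122 130 128 121 132] [ 97 101  99  98  99  96  94  96 115 138 141 148 144 135 136 139] [167 163 166 161 163 162 161 166 167 169 126  70  94 107 109 102 108 108
 105 106]
0.04 [0.56804379 0.08812363] [ 1.2  4.5 -1.4 -5.6] e end (np.float64(258.84821769708384), np.float64(129.25642987616936))
0.05 [0.5674137  0.08997583] [ 1.2  2.9 -1.4 -3.7] e end (np.float64(258.82636218900615), np.float64(127.61460212444979))
0.06 [0.5667885 0.0918068] [ 1.2  1.2 -1.4 -1.6] e end (np.float64(258.8020608258583), np.float64(125.814669925728))
0.068 [0.56629219 0.09325486] [ 1.2 -0.2 -1.4  0.2] e end (np.float64(258.7805635638592), np.float64(124.24377277272353))
time: 4.48
eef_pos: [0.5642, 0.0899, 0.0533]
tcp_rot: [0.626, 0.78, 0.0, 0.0]
contact_force: [0.3, 0.2, -0.1]
opening: 0.275
finger_force: 0.0
[{'xy': [0.5621, 0.5112], 'confidence': 0.6}, {'xy': [0.5787, 0.5984], 'confidence': 0.49}]
```

View pics/f.png

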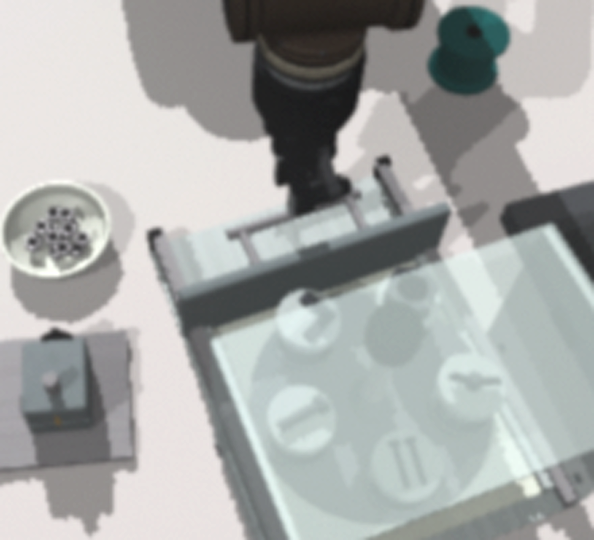

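The model fits a bar height of 68 mm at (0.566, 0.093), so the fingertips probably stopped just above it. I'll set the claw to 30 mm, go 15 mm lower while watching the force, then close.

```bash
python3 -m handwheel '[[[0.03,0.003,0.003,0,0],[0.03,0,0,0,0],[0.03,0,0,0.005,0],[0.03,0,0,0.005,0],[0.03,0,0,0.005,0],[0.03,0,0,0,0]]]'
python3 -m handwheel '[[[0,0,0,0,0],[0,0,0,0,0],[0,0,0,0,0],[0,0,0,0,0]]]' 60
python3 - <<'E'
from h import *
cv2.imwrite('pics/g.png',viewer.read_camera('wrist'))
E
```

```text
time: 5.08
eef_pos: [0.5647, 0.0934, 0.0358]
tcp_rot: [0.626, 0.78, -0.001, -0.001]
contact_force: [0.7, 0.3, 0.4]
opening: 0.351
finger_force: 0.0
time: 5.42
eef_pos: [0.5664, 0.0934, 0.038]
tcp_rot: [0.626, 0.779, 0.0, 0.0]
contact_force: [-0.5, 0.4, -0.7]
opening: -0.0
finger_force: 0.0
```

View pics/g.png

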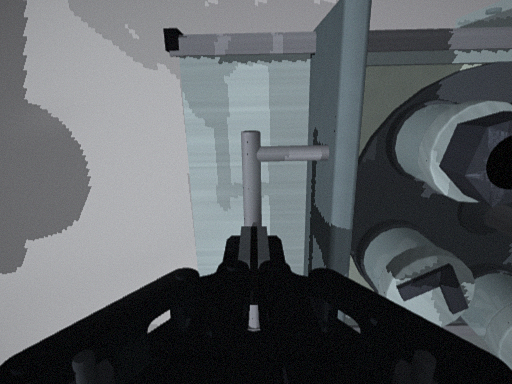

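Still above the bar. The apparent gap in the wrist picture (30 mm spans about 57 px) puts the real fingertips about 41 mm behind the nominal TCP, so their height is about 0.08. I'll lower in guarded steps.

```bash
python3 -m handwheel '[[[0.03,0,0,0,0],[0.03,0,0,0,0],[0.03,0,0,0,0],[0.03,0,0,0.005,0],[0.03,0,0,0.005,0],[0.03,0,0,0.005,0],[0.03,0,0,0,0]]]'
python3 - <<'E'
from h import *
cv2.imwrite('pics/h.png',viewer.read_camera('wrist'))
E
```

```text
time: 6.05
eef_pos: [0.5648, 0.0934, 0.0209]
tcp_rot: [0.626, 0.779, -0.001, -0.001]
contact_force: [-0.8, 0.4, -0.2]
opening: 0.354
finger_force: 0.0
```

View pics/h.png

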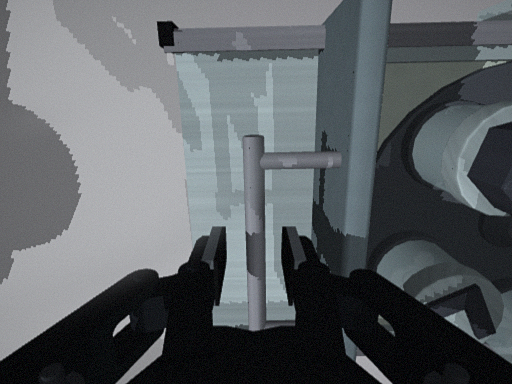

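The fingers now straddle the bar (bar at column 255, pads at 224 and 284), with the tips about level with it. I'll narrow the claw, go 16 mm lower and grip.

```bash
python3 -m handwheel '[[[0.023,0,0,0.004,0],[0.023,0,0,0.004,0],[0.023,0,0,0.004,0],[0.023,0,0,0.004,0],[0,0,0,0,0],[0,0,0,0,0],[0,0,0,0,0],[0,0,0,0,0]]]' 60
```

```text
time: 6.77
eef_pos: [0.5656, 0.0935, 0.0058]
tcp_rot: [0.626, 0.78, -0.0, -0.0]
contact_force: [1.5, 0.6, -6.3]
opening: 0.093
finger_force: 58.2
```

Gripped. Now pull along tool -y.

```bash
python3 -m handwheel '[[[0,0,-0.004,0,0],[0,0,-0.008,0,0],[0,0,-0.011,0,0],[0,0,-0.011,0,0],[0,0,-0.011,0,0],[0,0,-0.011,0,0],[0,0,-0.011,0,0],[0,0,-0.011,0,0],[0,0,-0.006,0,0],[0,0,0,0,0]]]'
```

```text
time: 7.6
eef_pos: [0.4816, 0.0729, 0.0058]
tcp_rot: [0.626, 0.78, -0.003, 0.0]
contact_force: [-0.4, -8.4, -6.5]
opening: 0.095
finger_force: 59.3
```

```bash
python3 -m handwheel '[[[0,0,-0.005,0,0],[0,0,-0.005,0,0],[0,0,-0.004,0,0],[0,0,0,0,0]]]'
```

```text
time: 7.93
eef_pos: [0.469, 0.0698, 0.0058]
tcp_rot: [0.626, 0.78, -0.002, 0.001]
contact_force: [1.8, -9.3, -10.7]
opening: 0.097
finger_force: 59.5
```

```bash
for i in 1; do python3 -m handwheel '[[[0,0,-0.003,0,0],[0,0,-0.003,0,0],[0,0,0,0,0]]]'; python3 -m handwheel '[[[0,0,-0.003,0,0],[0,0,-0.003,0,0],[0,0,0,0,0]]]'; done
```

```text
time: 8.18
eef_pos: [0.4635, 0.0685, 0.0058]
tcp_rot: [0.626, 0.78, -0.002, 0.001]
contact_force: [4.2, -9.0, -11.9]
opening: 0.092
finger_force: 59.4
time: 8.43
eef_pos: [0.4621, 0.0681, 0.0059]
tcp_rot: [0.626, 0.78, 0.003, 0.006]
contact_force: [17.5, -4.8, -26.4]
opening: 0.093
finger_force: 58.5
```

The tray is at the front stop (the force rises and motion stalls). I'll relax, release and lift clear.

```bash
python3 -m handwheel '[[[0,0,0.002,0,0],[0,0,0.002,0,0],[0.03,0,0,0,0],[0.03,0,0,0,0],[0.03,0,0,0,0],[0.03,0,0,-0.015,0],[0.03,0,0,-0.03,0],[0.03,0,0,-0.04,0],[0.03,0,0,-0.04,0],[0.03,0,0,-0.035,0],[0.03,0,0,0,0]]]'
python3 - <<'E'
from h import *
s=get_state();print(s['eef_pos'],s['tcp_rot'],s['qpos'])
for n in ['wrist','top']:
  im=viewer.read_camera(n);p,M=cam(n)
  for k,z in [('pull_bar',.068),('nut_jar',.1),('knob',.151)]:
    for q in viewer.pinpoint(n,k)[:2]:
        u,v=np.array(q['xy'])*[512,384]; print(n,k,round(q['confidence'],2),round(u),round(v),at_z(p,M,u,v,z).round(4))
  if n=='wrist': cv2.imwrite('pics/i.png',im)
E
```

```text
time: 9.35
eef_pos: [0.468, 0.0707, 0.1767]
tcp_rot: [0.626, 0.78, 0.005, 0.007]
contact_force: [1.6, -0.3, 0.8]
opening: 0.351
finger_force: 0.0
[0.46800299 0.07067473 0.17672393] [0.62621618 0.77960072 0.0051811  0.00701236] [-6.52170103e-02 -1.69349196e-01  2.08397773e+00  4.62684339e-04
  1.20953177e+00 -2.82731122e-01]
wrist pull_bar 0.87 245 174 [0.4579 0.0721 0.068 ]
wrist nut_jar 0.98 369 135 [0.5545 0.138  0.1   ]
wrist knob 0.57 452 200 [0.6103 0.1069 0.151 ]
top nut_jar 0.72 223 181 [0.6076 0.1083 0.1   ]
top nut_jar 0.68 210 200 [0.5562 0.1455 0.1   ]
top knob 0.69 221 178 [0.6115 0.1119 0.151 ]
```

View pics/i.png

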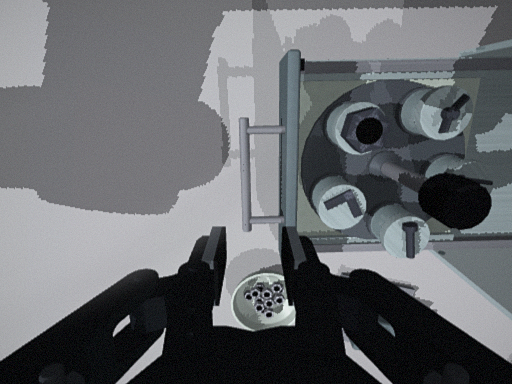

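The tray is fully out: bar at (245,174), nut at (368,132), knob at (453,200), so the axis is near (0.613, 0.109) and the nut about 42° off. Next I'll go over the knob with the closing direction along the base's y.

Run:
```python
from h import *
s=get_state()
for r in rows(np.array([.613,.109,.170])-s['eef_pos'],84,12,.065): print(r)
```

```text
[0.065, 0.0004, 0.013, -0.0005, 7.0]
[0.065, 0.002, 0.0129, -0.0005, 7.0]
[0.065, 0.0035, 0.0125, -0.0005, 7.0]
[0.065, 0.005, 0.012, -0.0005, 7.0]
[0.065, 0.0065, 0.0113, -0.0005, 7.0]
[0.065, 0.0078, 0.0104, -0.0005, 7.0]
[0.065, 0.009, 0.0094, -0.0005, 7.0]
[0.065, 0.0101, 0.0082, -0.0005, 7.0]
[0.065, 0.011, 0.0069, -0.0005, 7.0]
[0.065, 0.0118, 0.0056, -0.0005, 7.0]
[0.065, 0.0124, 0.0041, -0.0005, 7.0]
[0.065, 0.0128, 0.0025, -0.0005, 7.0]
```

```bash
python3 -m handwheel '[[[0.065,0.0004,0.013,0,7],[0.065,0.002,0.013,0,7],[0.065,0.0035,0.0125,0,7],[0.065,0.005,0.012,0,7],[0.065,0.0065,0.0113,0,7],[0.065,0.008,0.0104,0,7],[0.065,0.009,0.0094,0,7],[0.065,0.010,0.008,0,7],[0.065,0.011,0.007,0,7],[0.065,0.012,0.0056,0,7],[0.065,0.0124,0.004,0,7],[0.065,0.013,0.0025,0,7]]]'
python3 -m handwheel '[[[0.065,0,0,0,0]]]'
python3 - <<'E'
from h import *
s=get_state();Rm=R.from_quat(s['tcp_rot']).as_matrix();print(s['eef_pos'],Rm.round(3).tolist(),s['qpos'])
im=viewer.read_camera('wrist');p,M=cam('wrist');cv2.imwrite('pics/j.png',im)
for k,z in [('pull_bar',.068),('nut_jar',.1),('knob',.151)]:
    for q in viewer.pinpoint('wrist',k)[:2]:
        u,v=np.array(q['xy'])*[512,384]; X=at_z(p,M,u,v,z);print(k,round(q['confidence'],2),round(u),round(v),X.round(4),'tool',(Rm.T@(X-s['eef_pos'])).round(4))
E
```

```text
time: 10.75
eef_pos: [0.6143, 0.1096, 0.1651]
tcp_rot: [0.988, 0.157, -0.001, -0.0]
contact_force: [1.5, 0.5, -0.2]
opening: 0.758
finger_force: 0.0
time: 10.83
eef_pos: [0.6154, 0.1097, 0.1652]
tcp_rot: [0.987, 0.159, -0.001, -0.0]
contact_force: [-0.2, 0.3, 0.4]
opening: 0.76
finger_force: 0.0
[0.61543563 0.10965378 0.16523525] [[0.949, 0.314, -0.001], [0.314, -0.949, 0.0], [-0.001, -0.001, -1.0]] [1.41268446e-02 2.01909128e-01 1.72928305e+00 1.81663283e-04
 1.21169461e+00 1.26556548e+00]
pull_bar 0.62 247 314 [0.4562 0.0664 0.068 ] tool [-0.1646 -0.0089  0.0974]
nut_jar 0.6 203 236 [0.552  0.1407 0.1   ] tool [-0.0504 -0.0493  0.0653]
knob 0.6 261 207 [0.6148 0.1066 0.151 ] tool [-0.0015  0.0027  0.0142]
knob 0.18 245 312 [0.5244 0.0887 0.151 ] tool [-0.093  -0.0087  0.0144]
```

Well centred over the knob. I'll descend 76 mm and grip.

```bash
python3 -m handwheel '[[[0.065,-0.001,0.001,0.012,0],[0.065,0,0,0.02,0],[0.065,0,0,0.02,0],[0.065,0,0,0.016,0],[0.065,0,0,0.008,0],[0.065,0,0,0,0]]]'
python3 -m handwheel '[[[0.03,0,0,0,0],[0.03,0,0,0,0],[0.03,0,0,0,0],[0,0,0,0,0],[0,0,0,0,0],[0,0,0,0,0]]]' 50
```

```text
time: 11.53
eef_pos: [0.6112, 0.108, 0.0874]
tcp_rot: [0.987, 0.16, -0.003, -0.0]
contact_force: [-0.2, -0.5, 0.1]
opening: 0.761
finger_force: 0.0
time: 12.03
eef_pos: [0.6162, 0.1035, 0.0929]
tcp_rot: [0.987, 0.16, 0.002, 0.004]
contact_force: [3.1, -11.6, -1.5]
opening: 0.408
finger_force: 50.2
```

Gripped (35 mm opening). I'll relieve the side force and then turn 42° counterclockwise.

```bash
python3 -m handwheel '[[[0,0,0.002,0,0],[0,0,0.002,0,0],[0,0,0,0,-1.5],[0,0,0,0,-3],[0,0,0,0,-3.5],[0,0,0,0,-3.5],[0,0,0,0,-3.5],[0,0,0,0,-3.5],[0,0,0,0,-3.5],[0,0,0,0,-3.5],[0,0,0,0,-3],[0,0,0,0,-1.5]]]' 80
python3 -m handwheel '[[[0,0,0,0,-3.5],[0,0,0,0,-3.5],[0,0,0,0,-2.5],[0,0,0,0,-1.5],[0,0,0,0,0]]]'
cat > chk.py <<'E'
from h import *
s=get_state();print(s['eef_pos'],s['contact_force'],s['wrist_torque'],s['finger_force'])
for n in ['wrist','top','scene']:
  im=viewer.read_camera(n);p,M=cam(n);cv2.imwrite(f'pics/k_{n}_{s["time"]:.1f}.png',im)
  for k,z in [('pull_bar',.068),('nut_jar',.1),('knob',.151)]:
    for q in viewer.pinpoint(n,k)[:2]:
        u,v=np.array(q['xy'])*[512,384]; X=at_z(p,M,u,v,z);print(n,k,round(q['confidence'],2),round(u),round(v),X.round(4))
E
python3 chk.py
```

```text
time: 13.03
eef_pos: [0.6164, 0.1035, 0.093]
tcp_rot: [0.911, 0.412, 0.001, 0.002]
contact_force: [-1.9, -2.5, 2.9]
opening: 0.404
finger_force: 79.7
time: 13.45
eef_pos: [0.6165, 0.1034, 0.093]
tcp_rot: [0.868, 0.496, 0.001, 0.002]
contact_force: [-2.1, -4.5, 5.0]
opening: 0.401
finger_force: 79.8
[0.61653072 0.10341917 0.09302263] [-2.14041882 -4.45842593  5.03637006] [-0.79785275 -0.05926177  0.00093208] 79.76327419281006
wrist pull_bar 0.61 121 324 [0.4595 0.0671 0.068 ]
wrist nut_jar 0.89 180 278 [0.5486 0.0931 0.1   ]
wrist knob 0.76 253 259 [0.6152 0.1059 0.151 ]
top pull_bar 0.98 235 234 [0.4587 0.0792 0.068 ]
top pull_bar 0.21 298 160 [ 0.6674 -0.1072  0.068 ]
top nut_jar 0.81 226 205 [0.5416 0.102  0.1   ]
top knob 0.79 220 176 [0.6161 0.1129 0.151 ]
scene pull_bar 0.9 271 160 [0.4508 0.0678 0.068 ]
scene pull_bar 0.17 200 207 [ 0.5634 -0.1084  0.068 ]
scene nut_jar 0.69 288 186 [0.5532 0.0898 0.1   ]
scene nut_jar 0.33 402 238 [0.7049 0.2971 0.1   ]
scene knob 0.86 302 197 [0.6174 0.1036 0.151 ]
```

Run:
```python
import cv2,glob
f=glob.glob('pics/k_wrist*')[0];im=cv2.imread(f)
cv2.imwrite('pics/l.png',cv2.convertScaleAbs(cv2.resize(im,(800,600),interpolation=cv2.INTER_CUBIC),alpha=1.4))
```

```text
(no output)
```

View pics/l.png

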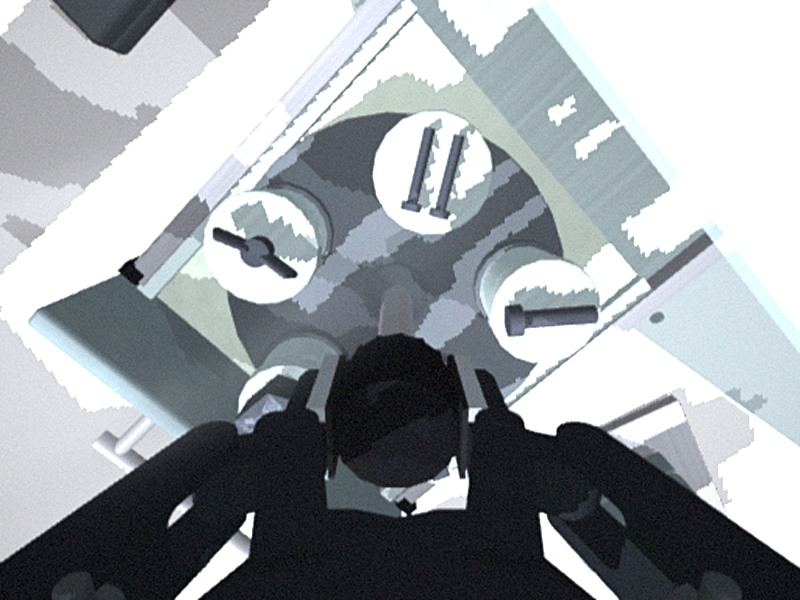

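The wrist view shows the hex-nut jar at the front, mostly hidden behind the fingers at (270,395). The lids of the wing-nut jar (261,247), screws jar (433,172) and bolt jar (544,310) are clear, so I'll take the carousel angle from them and the base yaw from the straight edges.

Run:
```python
from h import *
p,M=cam('wrist');A=get_state()['eef_pos'][:2]
w=lambda q,z:at_z(p,M,q[0]/1.5625,q[1]/1.5625,z)[:2]
for n,a,b,z,o in [('left edge',(250,165),(415,12),.03,0),('right edge',(505,405),(650,280),.03,0),('riser front',(720,230),(545,10),.191,-90),('panel',(190,440),(32,322),.084,-90)]:
    d=w(b,z)-w(a,z);print(n,np.degrees(np.arctan2(d[1],d[0]))+o,np.linalg.norm(d))
L=np.array([w(q,.082) for q in [(261.5,247),(433,172),(544,310)]]);print(L)
from scipy.optimize import least_squares
f=lambda x:np.concatenate([x[:2]+.068*np.array([np.cos(x[2]-i*1.2566),np.sin(x[2]-i*1.2566)])-L[i] for i in range(3)])
r=least_squares(f,[*A,1.6]);print(r.x[:2],np.degrees(r.x[2]),r.fun.round(4),A)
for i in range(3): print(np.degrees(np.arctan2(*(L[i]-A)[::-1])),np.linalg.norm(L[i]-A))
```

```text
left edge 8.92129065314847 0.11002517400449785
right edge 15.496008594509673 0.10953951606331222
riser front 14.485467096683792 0.050758076077913515
panel 14.970771061117702 0.08741227160483551
[[0.58402607 0.16617167]
 [0.66286659 0.15579595]
 [0.67655625 0.07794882]]
[0.61581492 0.1067846 ] 118.30825826032711 [-0.0005  0.0005 -0.0001  0.0002  0.0005 -0.0006] [0.616581   0.10344184]
117.42798409010862 0.07067429187200851
48.52051893208719 0.06988067026000064
-23.028356578494442 0.0651684296611459
```

Run:
```python
from h import *
import glob
lsd=cv2.createLineSegmentDetector()
P=np.array([.65,.12])
for n in ['top','wrist','scene']:
    im=cv2.imread(glob.glob(f'pics/k_{n}*')[0],0);p,M=cam(n)
    for l in sorted(lsd.detect(im)[0][:,0],key=lambda l:-np.hypot(l[2]-l[0],l[3]-l[1])):
        a=at_z(p,M,l[0],l[1],.05)[:2];b=at_z(p,M,l[2],l[3],.05)[:2];d=b-a
        t=(np.degrees(np.arctan2(d[1],d[0]))+45)%90-45
        if 7<t<19 and np.linalg.norm(d)>.06 and np.linalg.norm((a+b)/2-P)<.25: print(n,round(t,1),'len',np.linalg.norm(d).round(3),l.round(0))
```

```text
top 11.3 len 0.253 [155. 104. 173. 188.]
top 13.1 len 0.152 [244.  85. 257. 134.]
top 12.6 len 0.146 [252. 131. 240.  83.]
top 12.2 len 0.132 [149. 125. 159. 168.]
top 13.6 len 0.13 [170. 153. 159. 111.]
top 11.9 len 0.101 [265. 174. 273. 208.]
top 11.5 len 0.098 [162. 204. 129. 212.]
top 12.9 len 0.098 [169. 118. 177. 151.]
top 9.9 len 0.097 [158. 169. 164. 202.]
top 14.6 len 0.095 [220. 142. 252. 133.]
top 14.0 len 0.093 [219.  86. 188.  94.]
top 7.9 len 0.074 [288. 166. 284. 141.]
top 9.5 len 0.073 [173. 192. 177. 217.]
top 13.5 len 0.073 [256. 148. 263. 172.]
wrist 13.6 len 0.143 [ 98. 154. 225.   9.]
wrist 13.5 len 0.129 [350.   0. 454. 137.]
wrist 13.8 len 0.131 [455. 156. 327. 260.]
wrist 13.6 len 0.097 [160. 104. 254.   0.]
wrist 13.6 len 0.087 [181.  98. 266.   5.]
wrist 13.8 len 0.098 [120. 273.  25. 199.]
wrist 13.5 len 0.063 [341.   5. 395.  76.]
wrist 13.6 len 0.074 [404. 210. 335. 265.]
wrist 13.6 len 0.08 [458. 157. 510. 224.]
wrist 13.7 len 0.066 [ 83. 258.  17. 208.]
wrist 13.5 len 0.062 [100. 190. 159. 240.]
wrist 13.5 len 0.061 [471. 160. 510. 211.]
scene 13.5 len 0.185 [256. 244. 290. 329.]
scene 13.4 len 0.181 [431. 273. 384. 202.]
scene 13.7 len 0.169 [381. 207. 425. 273.]
scene 10.3 len 0.13 [291. 382. 268. 309.]
scene 14.3 len 0.12 [320. 317. 375. 295.]
scene 12.0 len 0.145 [231. 188. 288. 172.]
scene 9.1 len 0.151 [245. 246. 229. 189.]
scene 8.0 len 0.095 [213. 247. 221. 289.]
scene 14.1 len 0.086 [275. 193. 240. 204.]
scene 8.8 len 0.089 [358. 216. 343. 184.]
scene 9.8 len 0.061 [394. 327. 379. 295.]
scene 10.0 len 0.085 [367. 195. 400. 186.]
scene 14.1 len 0.075 [245. 230. 257. 259.]
scene 12.6 len 0.077 [255. 168. 284. 159.]
scene 13.0 len 0.063 [385. 291. 413. 281.]
scene 15.4 len 0.068 [318. 224. 291. 234.]
```

Base yaw is 13.6° from the wrist-camera lines and the nut is at 10.3°, so it needs 3.3° more. I'll also push lightly toward the front stop to confirm the tray is fully out.

```bash
python3 -m handwheel '[[[0,0,0,0,-1.1],[0,0,0,0,-1.1],[0,0,0,0,-1.1],[0,0,0,0,0],[0,0,0,0,0]]]'
python3 -m handwheel '[[[0,-0.001,-0.001,0,0],[0,-0.001,-0.001,0,0],[0,-0.001,-0.001,0,0],[0,0,0,0,0]]]'
```

```text
time: 14.47
eef_pos: [0.6166, 0.1035, 0.093]
tcp_rot: [0.854, 0.52, 0.001, 0.002]
contact_force: [-2.7, -4.8, 6.4]
opening: 0.407
finger_force: 79.9
time: 14.8
eef_pos: [0.6168, 0.1036, 0.0931]
tcp_rot: [0.854, 0.52, 0.007, 0.003]
contact_force: [14.1, -0.8, -1.4]
opening: 0.401
finger_force: 80.0
```

The tray is on its stop (17 N with no movement). I'll ease off most of the push and re-measure from the lids.

```bash
python3 -m handwheel '[[[0,0.001,0.001,0,0],[0,0.001,0.001,0,0],[0,0,0,0,0],[0,0,0,0,0]]]' 90
python3 - <<'E'
from h import *
import glob
from scipy.optimize import least_squares
s=get_state();print(s['tcp_rot'],s['dq'].round(3))
im=viewer.read_camera('wrist');p,M=cam('wrist')
old=cv2.imread(glob.glob('pics/k_wrist*')[0])
def meas(im,ang):
    g=cv2.medianBlur(cv2.cvtColor(im,cv2.COLOR_BGR2GRAY),3)
    C=cv2.HoughCircles(g,cv2.HOUGH_GRADIENT,1,20,param1=100,param2=12,minRadius=33,maxRadius=42)[0]
    ax=np.array([.6158,.1068]);L=[]
    for i in range(3):
        a=np.radians(ang-72*i);u=proj(p,M,np.r_[ax+.068*np.array([np.cos(a),np.sin(a)]),.082])
        c=C[np.argmin(np.hypot(C[:,0]-u[0],C[:,1]-u[1]))];print(np.round(u,1),c)
        L.append(at_z(p,M,c[0],c[1],.082)[:2])
    f=lambda x:np.concatenate([x[:2]+.068*np.array([np.cos(x[2]-i*1.2566),np.sin(x[2]-i*1.2566)])-L[i] for i in range(3)])
    r=least_squares(f,[*ax,np.radians(ang)]);print('axis',r.x[:2].round(4),'nut dir',np.degrees(r.x[2])+72-180,r.fun.round(4))
# the camera turned with the carousel: base lines tell the yaw
meas(old,118.3);meas(im,121.6)
for l in cv2.createLineSegmentDetector().detect(cv2.cvtColor(im,cv2.COLOR_BGR2GRAY))[0][:,0]:
    a=at_z(p,M,l[0],l[1],.05)[:2];b=at_z(p,M,l[2],l[3],.05)[:2];d=b-a;t=(np.degrees(np.arctan2(d[1],d[0]))+45)%90-45
    if 9<t<18 and np.linalg.norm(d)>.075: print(round(t,2))
E
```

```text
time: 15.13
eef_pos: [0.6165, 0.1034, 0.0931]
tcp_rot: [0.854, 0.52, 0.003, 0.002]
contact_force: [3.8, -4.3, 4.8]
opening: 0.401
finger_force: 89.3
[0.85401431 0.52023791 0.00275818 0.00211508] [ 0.002 -0.001  0.002  0.003 -0.003 -0.001]
[169.3 152.9] [166.5 152.5  41.4]
[282.9 111.4] [276.5 110.5  38.1]
[349.1 203.8] [350.5 200.5  34.4]
axis [0.6155 0.1079] nut dir 11.936440229947522 [-0.0005 -0.001   0.0017 -0.     -0.0012  0.001 ]
[166.5 157.8] [170.5 152.5  41.4]
[277.  109.8] [278.5 111.5  40.3]
[349.3 198.6] [347.5 196.5  35.9]
axis [0.6165 0.1082] nut dir 12.243843666883947 [-0.0022  0.0004  0.0015  0.0017  0.0006 -0.0021]
13.6
13.79
13.78
13.57
13.66
13.54
13.78
13.6
```

Run:
```python
from h import *
import glob
from scipy.optimize import least_squares
im=cv2.cvtColor(viewer.read_camera('wrist'),cv2.COLOR_BGR2GRAY);p,M=cam('wrist')
old=cv2.imread(glob.glob('pics/k_wrist*')[0],0);L=[]
for x,y in [(261.5,247),(433,172),(544,310)]:
    x/=1.5625;y/=1.5625;a,b=int(x)-22,int(y)-22
    m=cv2.matchTemplate(im[b-12:b+56,a-12:a+56],old[b:b+44,a:a+44],cv2.TM_CCOEFF_NORMED);_,v,_,q=cv2.minMaxLoc(m)
    print(v,q[0]-12,q[1]-12);L.append(at_z(p,M,x+q[0]-12,y+q[1]-12,.082)[:2])
f=lambda x:np.concatenate([x[:2]+.068*np.array([np.cos(x[2]-i*1.2566),np.sin(x[2]-i*1.2566)])-L[i] for i in range(3)])
r=least_squares(f,[.6158,.1068,2.1]);print(r.x[:2],np.degrees(r.x[2])-108,r.fun.round(4))
for n,k in [('top','nut_jar'),('top','pull_bar'),('top','knob'),('scene','nut_jar'),('scene','pull_bar'),('scene','knob')]:
    if k=='nut_jar': viewer.read_camera(n)
    P,N=cam(n);q=viewer.pinpoint(n,k)[0];print(n,k,round(q['confidence'],2),at_z(P,N,q['xy'][0]*512,q['xy'][1]*384,{'pull_bar':.068,'nut_jar':.1,'knob':.151}[k]).round(4))
```

```text
0.9670737981796265 0 0
0.9357209801673889 0 0
0.9713716506958008 0 0
[0.61568726 0.10677806] 13.560453408466586 [-0.0005  0.0004 -0.0001  0.0001  0.0005 -0.0006]
top nut_jar 0.78 [0.545  0.0916 0.1   ]
top pull_bar 0.85 [0.4602 0.0797 0.068 ]
top knob 0.81 [0.6139 0.1192 0.151 ]
scene nut_jar 0.82 [0.5454 0.0897 0.1   ]
scene pull_bar 0.97 [0.4491 0.066  0.068 ]
scene knob 0.71 [0.6192 0.1005 0.151 ]
```

The grip has not slipped. The nut is at 13.6° against a base yaw of 13.65°, and the tray is on its stop. I'll hand it in.

```bash
python3 -c "
from plant import sign_off;print(sign_off())"
```

```text
the job is handed in; nothing more can be done
None
```

The tray is out on its front stop, the hex-nut jar stands at the front within about a degree of the bar's middle, and the gripper still holds the knob at about 90 N; I never touched the dish, spool, caliper case or magnetic base. I handed it in at about 15 s.

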